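Pin the lever of the citrus press

ROBOT

A 6-joint arm with a two-finger parallel gripper is mounted at the origin on a cart in front of the work surface, level with it; the furniture and walls round the work are solid. World frame = base frame: x ahead of the robot, y to its left, z up, the work surface at z = 0. Lengths are in mm, angles in degrees, forces in N, time in s.
With the tool pointing down it reaches from about 300 to 850 mm from the base axis. Payload 4.2 kg.
Tool frame: the origin (TCP) lies midway between the tips of the shut fingers; the grasp point (between the pads) lies 19 mm behind it; z points along the fingers, y is the line along which they close (so a half turn about z gives the same grasp; the last joint's range is limited). The gripper opens to 91 mm and grips with 3 to 60 N. Pads are 32 mm wide; open, the fingers measure 118 mm over their backs; the gripper's body (76 mm by 178 mm) begins 60 mm behind the grasp point.
Start: joints at [75.917, 18.312, 89.639, -0, 72.044, -1.146], TCP at [128.736, 560.42, 213.976] pointing down, gripper open.
Joint ranges: [-177.97, 177.97], [-48.28, 115.42], [12.27, 149.76], [-77.06, 257.06], [2.81, 150.46], [-146.56, 146.56]. Speed limits (degrees/s): [147.25, 147.25, 180, 180, 180, 180].

INTERFACE

Orientations are given as [roll, pitch, yaw] about the fixed x, y, z axes, in that order (R = Rz(yaw) Ry(pitch) Rx(roll)).
In Python, from workcell import env gives the robot as it stands.
- The arm moves only by the shell command python3 -m jog 'ROWS' [FORCE]. ROWS is a JSON object of lists of equal length, an entry for each row: "jaw": the finger opening in mm, from 0 to 91.2; "slide": the shift along the tool's x, y, z in units of 30 mm (1.0 is 30 mm), a list of three; "spin": the turn about the tool's z in units of 8 degrees (1.0 is 8 degrees). In form: {"jaw": [jaw, ...], "slide": [[dx, dy, dz], ...], "spin": [spin, ...]}. A call has 1 to 10 rows; each row shifts and turns the commanded pose from where the row before left it, along the tool's axes as they then stand; what a row does not reach is not made up. A row lasts 1/10 s, in which the tool goes at most 50 mm and 8.59 degrees, less where a joint would pass 70% of its speed; a pose out of reach is approached as far as the arm can. A call is refused whole if a number of a shift passes 1 or a number of a turn 1, either way. A call with a gripper value outside its range is refused whole. The fingers move at their own pace and stop on an object; FORCE is the grip in N (left out, the last holds). Time passes only in rows, so rows that do not move let the fingers close. It gives the time, the measured TCP pose, the force, the opening and the grip force at its end, in the units of the state.
- env.state(): the state, without advancing time (a new reading comes with each control period).
- env.grab_frame(name): name is "side" or "top" or "wrist"; returns the picture (480x640x3 uint8, red, green, blue); there is no depth.
- env.camera_model(name): a dict with "fx", "fy", "cx", "cy" (pixels), "D" ([k1, k2, p1, p2, k3] as OpenCV has them; the pictures are not rectified), "camera_from_world" (4x4, takes a point from world to camera coordinates). Camera axes: x right, y up, looking along -z (the intrinsics and any distortion apply to the point x, -y, -z); pixel columns grow to the right and rows downward; lengths in mm; the calibration is good to about 2 mm. A picture is of the moment at which its call begins: read the wrist's pose just before it. camera_model takes no time and is no camera call; for the wrist camera it gives the pose at the moment of the call.
- env.job_done(): hands the job in; it is judged then, once.
The state is a dict: "time_s": time; "qpos": joint angles; "qvel": joint speeds; "effort": joint torques, N m; "ee_pos": TCP position; "ee_rot": TCP orientation; "force": force on the tool from outside, world axes, zero at the start; "torque": the same for the moment, N m; "gripper_width": finger opening in mm; "gripper_force": force on a finger pad.
Only numpy, scipy, OpenCV 4.12 (cv2) and the standard library are available. Lean on these libraries where they do the work, as an engineer would, in place of code of your own. Each camera call takes 0.05 s, during which the arm holds its last target. There are 200 camera calls.

TASK

The citrus press has been washed and its lever set back in the fork. Push the pivot pin fully home, then take the spring hair pin that stands in the drip tray's grate and press its straight leg down through the cross hole near the pin's end until the bow snaps over the pin, and leave it there. The pin may sit turned, so go by feel and do not ram or force anything, and leave the tumbler, the jigger and the bitters bottle where they stand.

Things in the scene. Friction and masses are not known exactly. Their poses are not given: they have to be found in the camera images.
- press: Bench lever citrus press, grey enamel with a steel cup, fixed. Base 215 mm (x) by 112 mm (y), 20 mm high; cup under the dark shut lever, whose wooden grip points to -x, up to 135 mm high. At +x a fork: two cheeks, outer faces at y = -18 and +18 mm, tops 105 mm high, the lever's eye between them. Origin: centre of the underside, z up. The pivot pin lies along y at x = +75, z = 92 mm.
- pivot_pin (a joint): How far the pivot pin is still out of the fork, m: 0 = home, head against the +y cheek. Steel pin 16 mm thick along the press's y, disc head 27 mm across, 7 mm thick, at its +y end. Slides to -y against about 4 N of friction to a hard stop at 0. Until home, its cross hole hides in the -y cheek; then the hole is 14 mm beyond that cheek's outer face, 11 mm from the pin's end.
- pin_head (a point): Centre of the outer flat face of the pivot pin's head, on the pin's axis; moves with the pin; axes as the press's (+y points out of the head).
- cross_hole (a point): Centre of the pin's cross hole, on the pin's axis; slides with the pin; its axes stay the press's. The hole, 6.1 mm wide, goes through the 16 mm round pin near upright, but the pin has play to turn: the hole may be up to 33 degrees off and its upper mouth, 8 mm from this point, up to 4.5 mm aside along the press's x. The pin turns under about 0.06 N m, so a leg in the hole can swing it upright.
- hair_pin: Loose spring hair pin (R-clip), 4.5 mm steel wire, 40 g, leg down in a cell of the grate, maybe leaning a little: straight leg, flat-cut end; double coil on top, 24 mm across, 9.5 mm thick (grip its flat sides); wavy bow beside the leg. Origin: on the leg at the bow's belly, so at the cross hole's centre when seated. z up the leg to the coil, x from leg to bow, y across the coil's flat sides.
- coil (a point): Centre of the hair pin's coil, at x = 9.75, z = 30 mm in the hair pin's frame; axes as the hair pin's. More than 40 N between hair pin and press would bend the wire; more than 45 N of the hand on the press counts as ramming.
- leg_tip (a point): Middle of the leg's flat end, at z = -40.5 mm on the hair pin's z axis; axes as the hair pin's. The bow's outward-bent end is higher, at x = 14, z = -25 mm, so the leg enters the hole first; bow and pin meet with the leg's end 30 mm below the mouth, 18 mm short of seated.
- bow (a joint): How far the bow is sprung off the leg, rad: 0 relaxed, as it also is (within 0.01) when snapped round the pin; about 0.07 as it passes the pin. Pushing it over takes up to some 12 to 18 N, most of it 15 to 9 mm short of seated, then falls away; pushed 2 mm past seated it stiffens to some 20 N. It works on either side of the pin, the clip's y along the pin.
- drip_tray: Stainless drip tray, fixed, 114 mm (x) by 162 mm (y), walls 28 mm high, with an egg-crate grate (square cells 6.5 mm wide, pitch 9.5 mm, top 25.5 mm up) over a floor 10 mm up. Origin: centre of the underside, z up.
- glass_tumbler: Clear faceted glass tumbler, 70 mm across, 87 mm tall, standing behind the work; origin at the centre of its underside, z up. Leave it alone.
- jigger: Double steel jigger, 43 mm across, 88 mm tall, standing behind the work; origin at the centre of its underside, z up. Leave it alone.
- bitters: Small bitters bottle with a black cap, 39 mm across, 100 mm tall, at the right; origin at the centre of its underside, z up. Leave it alone.

How it is judged (in metres and radians):
On the way, in this order (a step that is already met when the one before it is completed fails the run):
1. the pivot pin is pushed home, its head against the fork (value of joint pivot_pin below 0.002 m), for 0.2 s.
2. the hair pin is lifted out of the grate in the fingers (contact force between the fingers and hair_pin above 1 N and height (world z) of leg_tip above 0.035 m), for 0.2 s.
At the end, for the whole second after the job is handed in: The pivot pin is home (within 2 mm); the hair pin's leg is through the cross hole, its origin within 4 mm of the hole's centre, its plane square to the pin within 20 degrees, its leg within 40 degrees of upright; the bow is snapped round the pin (sprung less than 0.02 rad); at rest (value of joint pivot_pin below 0.002 m and distance between hair_pin and cross_hole below 0.004 m and angle between the z axis of hair_pin and the z axis of press, either way round below 0.7 rad and angle between the y axis of hair_pin and the y axis of press, either way round below 0.35 rad and value of joint bow below 0.02 rad and linear speed of hair_pin below 0.02 m/s); the robot touches nothing.
It fails at once if the hair pin is forced against the press with more than 40 N (contact force between hair_pin and press above 40 N).
It fails at once if the press or its pin is rammed by the hand with more than 45 N (contact force between any of the fingers, the arm and press above 45 N).
It fails at once if the tumbler, jigger or bitters bottle is pushed more than 2 cm or tipped (distance of any of glass_tumbler, jigger, bitters from where it was at the start of the episode above 0.02 m or angle between any of glass_tumbler, jigger, bitters's own z axis and vertical above 0.3 rad).
It also fails if it takes over 58 s, if anything falls off the work surface, if the arm or the gripper's body presses on something with over 40 N, if the wrist force passes 120 N, or if a joint passes its speed limit or range.

## Working session

There is one attempt and no reset: what is moved stays moved. The work goes in short steps, Python scripts to look and compute and a shell command to move; the robot and the scene stay as the last step left them, time stands still between calls to the robot, and variables do not carry over. Pictures are saved under pics/ and viewed, at most 10 in all, crops included, and the job is handed in when it is done.

```bash
mkdir -p pics; ls
python3 - <<'E'
from workcell import env
import cv2,numpy as np
a=[]
for n in("side","top"):
    im=env.grab_frame(n); cv2.imwrite(f"pics/{n}0.png",im[:,:,::-1])
    m=env.camera_model(n); print(n,m["fx"],m["cx"],m["cy"],m["D"],np.round(m["camera_from_world"],3).tolist())
print(env.state())
E
```

```text
pics
side 446.976828275983 313.5793753492842 233.93149008615987 [-0.06336532  0.          0.          0.          0.        ] [[-0.995, 0.096, 0.02, 506.555], [-0.04, -0.585, 0.81, -114.184], [0.09, 0.805, 0.586, -1036.7], [0.0, 0.0, 0.0, 1.0]]
top 435.19966416481526 321.71348448284147 238.3271310226881 [-0.094377  0.        0.        0.        0.      ] [[0.012, -1.0, -0.021, -72.734], [0.992, 0.009, 0.124, -522.345], [-0.124, -0.023, 0.992, -1056.746], [0.0, 0.0, 0.0, 1.0]]
{'time_s': 0.1, 'qpos': array([ 7.59173078e+01,  1.83477739e+01,  8.96993055e+01, -1.43729123e-03,
        7.20431757e+01, -1.14387476e+00]), 'qvel': array([-0.03165921, -0.08942308, -0.18008063, -0.02880499,  0.00918659,
        0.11057253]), 'effort': array([ 2.80999620e-04, -4.13337278e+01, -2.32509470e+01,  7.28666992e-02,
        4.19552845e-02, -7.07574509e-05]), 'ee_pos': array([128.62682326, 559.96988686, 213.20714384]), 'ee_rot': array([-1.79909736e+02, -4.35459807e-04,  1.67061626e+02]), 'force': array([-0.27718124, -0.00435547, -0.1759266 ]), 'torque': array([-0.00513232,  0.01800325, -0.02462421]), 'gripper_force': 0.0, 'gripper_width': 91.27564469680257}
```

View pics/top0.png

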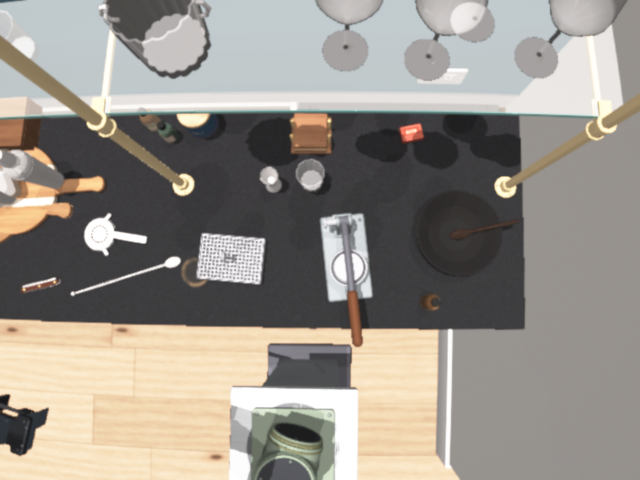

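View pics/side0.png

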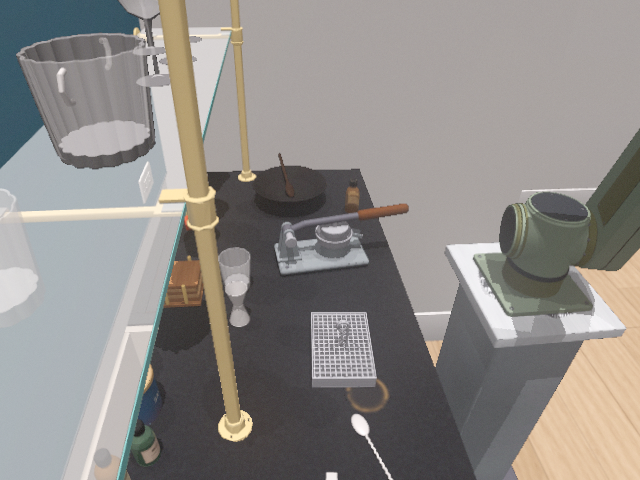

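The top view shows the press around (346,257) with its fork at (343,224), and the tray at (231,258) with the hair pin at about (230,258). The side view shows the fork at (289,237) and the hair pin at (343,330). I'll enlarge these areas next.

```bash
cat > h.py <<'E'
from workcell import env
import cv2,numpy as np
from scipy.optimize import least_squares
def proj(n,P,m=None):
    m=m or env.camera_model(n); T=np.array(m["camera_from_world"])
    p=np.atleast_2d(P)@T[:3,:3].T+T[:3,3]; p=p*[1,-1,-1]
    K=np.array([[m["fx"],0,m["cx"]],[0,m["fy"],m["cy"]],[0,0,1]])
    return cv2.projectPoints(p.astype(float),np.zeros(3),np.zeros(3),K,np.array(m["D"],float))[0][:,0]
def crop(im,x,y,w,h,s): return cv2.resize(im[y:y+h,x:x+w],None,fx=s,fy=s,interpolation=cv2.INTER_CUBIC)
def onz(n,uv,z,m=None):
    return least_squares(lambda q:(proj(n,[q[0],q[1],z],m)[0]-uv),[500,0]).x
def tri(obs): # [(model,uv)]
    return least_squares(lambda P:np.concatenate([proj('',P,m)[0]-uv for m,uv in obs]),[500,0,50])
E
python3 - <<'E'
import cv2,numpy as np
from h import *
t=cv2.imread("pics/top0.png");s=cv2.imread("pics/side0.png")
A=np.vstack([np.hstack([crop(t,300,205,100,75,4),crop(t,190,220,100,75,4)]),np.hstack([crop(s,265,205,100,75,4),crop(s,300,305,100,75,4)])])
cv2.imwrite("pics/c0.png",A)
for z in(0,20):print(z,[onz("top",u,z).round() for u in[(321,216),(364,213),(372,297),(328,302)]])
print([onz("top",u,28).round() for u in[(201,234),(265,236),(262,284),(198,281)]])
E
```

```text
0 [array([585., -64.]), array([ 594., -175.]), array([ 379., -196.]), array([365., -84.])]
20 [array([582., -64.]), array([ 591., -174.]), array([ 379., -194.]), array([365., -84.])]
[array([532., 241.]), array([528.,  76.]), array([407.,  80.]), array([412., 243.])]
```

View pics/c0.png

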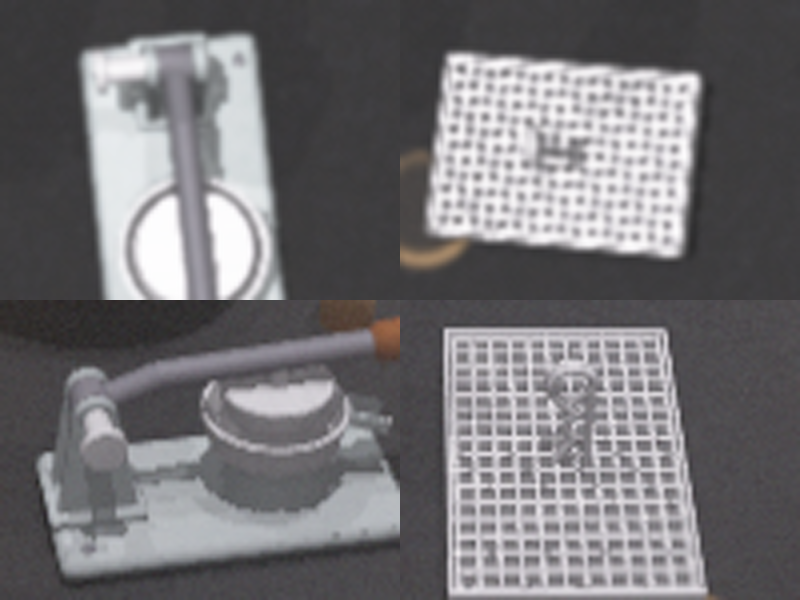

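Run:
```python
from h import *
mt=env.camera_model("top");ms=env.camera_model("side")
hx,hy=107.5,56
C=np.array([[hx,hy,20],[hx,-hy,20],[-hx,-hy,20],[-hx,hy,20.]])
def R(a):c,s=np.cos(a),np.sin(a);return np.array([[c,-s,0],[s,c,0],[0,0,1]])
uvt=np.array([[320.7,217.5],[363,214],[372,297],[328,302]])
uvs=np.array([[275,244],[281.5,271]])  # far-left, front at side: guess
f=lambda q,C=C:C@R(q[2]).T+[q[0],q[1],0]
r=least_squares(lambda q:(proj("",f(q),mt)-uvt).ravel(),[480,-130,0]);print("press",r.x,np.degrees(r.x[2]),r.fun.round(1))
print("side proj of corners",proj("",f(r.x),ms).round(1).tolist())
q=r.x
for d in(0,20,40,60):
  P=(np.array([75,18+7+d,92])@R(q[2]).T+[q[0],q[1],0]);print(d,P.round(1),proj("",P,mt).round(1),proj("",P,ms).round(1))
t=tri([(mt,(323,222)),(ms,(292,242))]);print("head",t.x.round(1),t.fun.round(1))
t=tri([(mt,(103,125)),(ms,(203,222))]);print("knob",t.x.round(1),t.fun.round(1))
C=np.array([[57,81,28],[57,-81,28],[-57,-81,28],[-57,81,28.]])
ut=np.array([[201,233.5],[265,238.5],[261,284],[197,279]])
r=least_squares(lambda q:(proj("",f(q,C),mt)-ut).ravel(),[480,160,0]);print("tray",r.x,np.degrees(r.x[2]),r.fun.round(1))
t=tri([(mt,(190+557/4,220+148/4)),(ms,(300+570/4,305+78/4))]);print("coil",t.x.round(1),t.fun.round(1))
print(env.camera_model("wrist"))
```

```text
press [ 4.77502287e+02 -1.28159557e+02  1.03830538e-01] 5.949051612350526 [-0.9 -0.3  0.6 -0.9  0.5  0.9 -0.3  0.1]
side proj of corners [[280.9, 271.2], [274.5, 242.3], [357.8, 233.6], [370.8, 260.8]]
0 [549.5 -95.5  92. ] [[333.3 224.2]] [[292.5 236.5]]
20 [547.4 -75.6  92. ] [[324.9 225. ]] [[294.  241.8]]
40 [545.4 -55.7  92. ] [[316.5 225.8]] [[295.5 247.2]]
60 [543.3 -35.8  92. ] [[308.1 226.6]] [[297.  252.8]]
head [553.  -70.9  95.4] [-0.1  0.5 -0.4 -0.1]
knob [669.3 309.2 413.7] [-0.   1.2 -0.7 -0.2]
tray [ 4.69876309e+02  1.61380365e+02 -6.04648602e-02] -3.464381300906429 [ 0.7  0.5 -0.4 -0.  -0.4 -0.3  0.1 -0.2]
coil [ 318.   -34.9 -135.8] [-18.5  60.3 -55.5  -4.2]
{'fx': 362.8725848187576, 'fy': 362.8725848187576, 'cx': 321.1519436197964, 'cy': 240.44440557298267, 'D': array([-0.0013089,  0.       ,  0.       ,  0.       ,  0.       ]), 'camera_from_world': array([[ 2.24063225e-01,  9.74573962e-01, -1.12460931e-03,
        -5.74388592e+02],
       [-9.44033654e-01,  2.16754828e-01, -2.48631866e-01,
         2.79163394e+01],
       [-2.42066378e-01,  5.67709267e-02,  9.68597404e-01,
        -3.90205626e+02],
       [ 0.00000000e+00,  0.00000000e+00,  0.00000000e+00,
         1.00000000e+00]])}
```

```bash
python3 - <<'E'
from h import *
mt=env.camera_model("top");ms=env.camera_model("side")
t=tri([(mt,(229.2,257)),(ms,(342.5,324.5))]);print("coil",t.x.round(1),t.fun.round(1))
E
python3 -m jog '{"jaw":[0,0,0,0,0,0,0,0,0,0],"slide":[[-0.9,-0.8,0],[-0.9,-0.8,0],[-0.9,-0.8,0],[-0.9,-0.8,0],[-0.9,-0.8,0],[-0.9,-0.8,0],[-0.9,-0.8,0],[-0.9,-0.8,0],[-0.9,-0.8,0],[-0.9,-0.8,0]],"spin":[0,0,0,0,0,0,0,0,0,0]}' 20
```

```text
coil [471.2 155.8  68.9] [ 0.1 -0.2  0.2  0. ]
time_s: 1.1
ee_pos: [338.6, 264.6, 213.8]
ee_rot: [-180.0, -0.0, 167.1]
force: [1.4, -0.1, -0.4]
gripper_width: 13.9
gripper_force: 0.0
```

```bash
python3 -m jog '{"jaw":[0,0,0,0,0,0,0,0,0,0],"slide":[[-0.9,-0.8,0],[-0.9,-0.8,0],[-0.9,-0.8,0],[-0.9,-0.8,0],[-0.9,-0.8,0],[-0.9,-0.8,0],[-0.9,-0.8,0],[-0.9,-0.8,0],[-0.9,-0.8,0],[-0.8,-0.7,0]],"spin":[0,0,0,0,0,0,0,0,0,0]}'; python3 -m jog '{"jaw":[0,0,0,0],"slide":[[0,0,0],[0,0,0],[0,0,0],[0,0,0]],"spin":[-1,-1,-0.4,0]}'
python3 - <<'E'
from h import *
np.save("m_w1.npy",env.camera_model("wrist"),allow_pickle=True)
im=env.grab_frame("wrist")[:,:,::-1]
cv2.imwrite("pics/w1.png",im)
print(env.state()["ee_pos"],env.state()["ee_rot"])
E
```

```text
time_s: 2.1
ee_pos: [545.9, -26.3, 213.5]
ee_rot: [-180.0, -0.0, 167.0]
force: [-0.3, 0.5, 0.0]
gripper_width: 0.2
gripper_force: 0.0
time_s: 2.5
ee_pos: [545.1, -24.8, 213.4]
ee_rot: [180.0, -0.1, -173.8]
force: [-0.3, 0.4, -0.4]
gripper_width: 0.6
gripper_force: 0.0
[545.07179955 -24.71609171 213.52707179] [ 1.79983307e+02 -4.88620484e-02 -1.73816111e+02]
```

View pics/w1.png

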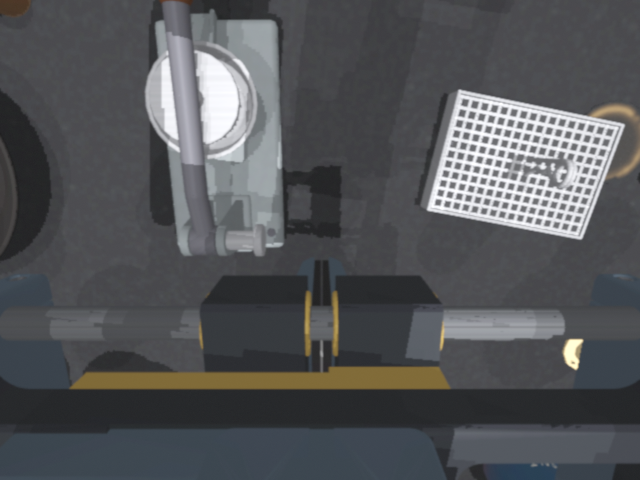

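The wrist view shows the press base corners near (157,22), (277,20) and (284,246). The pin head's outer face is at about (264,240), level with the fork, and the hair pin in the tray has its coil at (567,173) with the bow and leg running to (512,167).

Run:
```python
from h import *
mt=env.camera_model("top");ms=env.camera_model("side");mw=np.load("m_w1.npy",allow_pickle=True).item()
def R(a):c,s=np.cos(a),np.sin(a);return np.array([[c,-s,0],[s,c,0],[0,0,1]])
f=lambda q,C:np.atleast_2d(C)@R(q[2]).T+[q[0],q[1],0]
hx,hy=107.5,56
C=np.array([[hx,hy,20],[hx,-hy,20],[-hx,-hy,20],[-hx,hy,20.]])
uvt=np.array([[320.7,217.5],[363,214],[372,297],[328,302]])
uw=np.array([[284,246],[157,22],[277,20]])
print(proj("",f([477.5,-128.2,.1038],C),mw).round())
r=least_squares(lambda q:np.r_[(proj("",f(q,C),mt)-uvt).ravel(),(proj("",f(q,C[[0,2,3]]),mw)-uw).ravel(),(proj("",f(q,C[:2]),ms)-[[281,272],[275,243.5]]).ravel()],[480,-130,0],loss="soft_l1");print("press",r.x,np.degrees(r.x[2]),r.fun.round(1))
q=r.x
for d in(0,20,30,40):
  P=f(q,[75,25+d,92])[0];print(d,P.round(1),*[proj("",P,m)[0].round(1) for m in (mt,ms,mw)])
t=tri([(mt,(323,222)),(ms,(292,242)),(mw,(264,240))]);print("head",t.x.round(1),t.fun.round(1))
t=tri([(mt,(229.2,257)),(ms,(342.5,324.5)),(mw,(567,173))]);print("coil",t.x.round(1),t.fun.round(1))
```

```text
[[283. 246.]
 [175. 245.]
 [152.  13.]
 [277.  14.]]
press [ 4.80146940e+02 -1.26865264e+02  1.10221803e-01] 6.3152441431263355 [-1.6 -1.1 -0.1 -2.   0.3 -0.3 -0.5 -0.8  0.3  2.1 -4.1 -4.8  0.9 -3.
 -1.  -0.2 -1.6 -0.7]
0 [551.9 -93.8  92. ] [332.6 223.2] [291.5 237. ] [237.3 233.7]
20 [549.7 -73.9  92. ] [324.2 224.1] [293.  242.3] [261.4 233.7]
30 [548.6 -63.9  92. ] [320.  224.5] [293.7 245. ] [273.5 233.6]
40 [547.5 -54.   92. ] [315.8 224.9] [294.5 247.7] [285.6 233.6]
head [553.7 -70.8  95.9] [-0.1  0.1 -0.7 -0.2  0.1 -0.2]
coil [473.5 167.1  85.6] [-6.2 -1.8  0.4 -1.6 -1.6 -0.7]
```

```bash
python3 -m jog '{"jaw":[0,0,0,0,0,0,0],"slide":[[-0.1,0,1],[0,0,1],[0,0,1],[0,0,1],[0,0,0.2],[0,-0.3,0],[0,-0.3,0]],"spin":[0,0,0,0,0,0,0]}'; python3 -m jog '{"jaw":[0,0,0,0,0,0,0,0],"slide":[[0,-0.1,0],[0,-0.1,0],[0,-0.1,0],[0,-0.1,0],[0,-0.1,0],[0,-0.1,0],[0,-0.1,0],[0,-0.1,0]],"spin":[0,0,0,0,0,0,0,0]}'
```

```text
time_s: 3.25
ee_pos: [551.5, -42.9, 89.3]
ee_rot: [-180.0, 0.1, -173.7]
force: [0.3, 0.3, -0.1]
gripper_width: 0.4
gripper_force: 0.0
time_s: 4.05
ee_pos: [552.8, -65.3, 87.9]
ee_rot: [179.9, -0.0, -173.8]
force: [-0.5, 4.0, 1.0]
gripper_width: 0.2
gripper_force: 2.2
```

```bash
python3 -m jog '{"jaw":[0,0,0,0],"slide":[[0,-0.1,0],[0,-0.1,0],[0,-0.1,0],[0,-0.05,0]],"spin":[0,0,0,0]}'; python3 -m jog '{"jaw":[0,0,0],"slide":[[0,-0.05,0],[0,-0.05,0],[0,0,0]],"spin":[0,0,0]}'
```

```text
time_s: 4.45
ee_pos: [554.1, -76.7, 87.9]
ee_rot: [180.0, 0.0, -173.7]
force: [-0.6, 3.9, 0.7]
gripper_width: 0.5
gripper_force: 2.1
time_s: 4.75
ee_pos: [554.4, -79.8, 87.9]
ee_rot: [-180.0, 0.0, -173.7]
force: [-0.2, 3.1, 1.3]
gripper_width: 0.7
gripper_force: 1.6
```

```bash
python3 -m jog '{"jaw":[0,0,0],"slide":[[0,-0.05,0],[0,-0.05,0],[0,0,0]],"spin":[0,0,0]}'; python3 -m jog '{"jaw":[0,0,0],"slide":[[0,-0.05,0],[0,-0.05,0],[0,0,0]],"spin":[0,0,0]}'
```

```text
time_s: 5.05
ee_pos: [554.7, -82.7, 87.9]
ee_rot: [-180.0, 0.0, -173.7]
force: [-0.0, 3.5, 0.8]
gripper_width: 0.2
gripper_force: 1.7
time_s: 5.35
ee_pos: [555.0, -84.8, 87.9]
ee_rot: [179.9, 0.0, -173.8]
force: [0.5, 6.7, 2.0]
gripper_width: 0.4
gripper_force: 3.4
```

```bash
python3 -m jog '{"jaw":[0,0,0],"slide":[[0,-0.05,0],[0,-0.05,0],[0,0,0]],"spin":[0,0,0]}'
```

```text
time_s: 5.65
ee_pos: [555.0, -85.0, 88.0]
ee_rot: [179.6, -0.0, -173.9]
force: [0.3, 15.9, 2.4]
gripper_width: 0.7
gripper_force: 7.7
```

```bash
python3 -m jog '{"jaw":[0,0,0,0,0,0,0,0],"slide":[[0,0.4,0],[0,0,-1],[0,0,-1],[-0.2,-0.6,-0.8],[-0.2,-0.9,0],[-0.2,-0.9,0],[0,0,0],[0,0,0]],"spin":[0,0,0,0,0,0,0,0]}'
python3 - <<'E'
from h import *
np.save("m_w2.npy",env.camera_model("wrist"),allow_pickle=True)
im=env.grab_frame("wrist")[:,:,::-1]
cv2.imwrite("pics/w2.png",im)
mw=env.camera_model("wrist")
c=proj("",[556,-150,92],mw)[0].astype(int);print(c)
x=max(0,min(480,c[0]-80));y=max(0,min(360,c[1]-60));print(x,y)
cv2.imwrite("pics/w2c.png",crop(im,x,y,160,120,5))
E
```

```text
time_s: 6.45
ee_pos: [579.4, -147.1, 171.5]
ee_rot: [-180.0, -0.1, -173.8]
force: [0.4, -0.1, 0.4]
gripper_width: 0.7
gripper_force: 0.0
[319 215]
239 155
```

View pics/w2c.png

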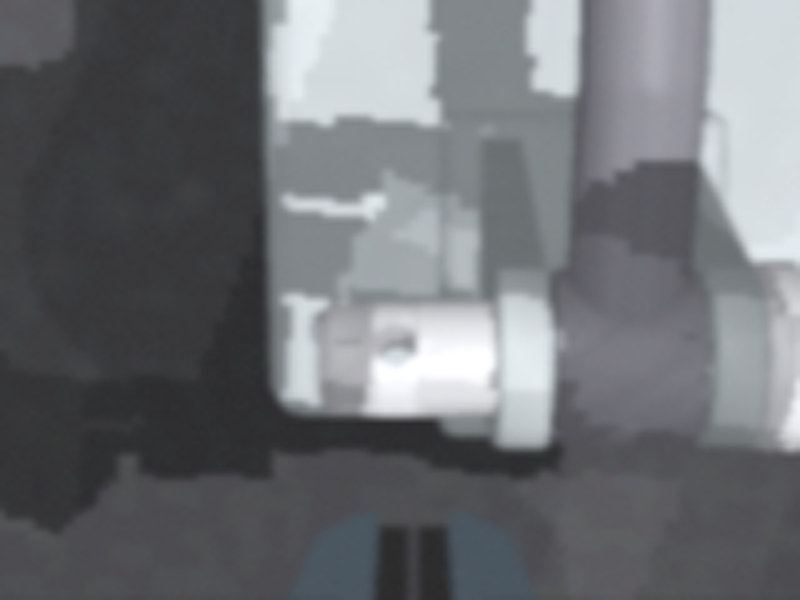

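The crop shows the pin home, with its end at crop x≈316 and the -y cheek at x≈497. The pin's edges are at rows 303 and 415, and the hole's mouth is at (398,345), which is full-picture (318.6,224).

Run:
```python
from h import *
m=np.load("m_w2.npy",allow_pickle=True).item()
P=onz("",(318.6,155+359/5),92,m);print("axis at hole",P)
e=[onz("",(239+u/5,155+359/5),92,m) for u in(316,497)];print(e)
T=m["camera_from_world"];C=-T[:3,:3].T@T[:3,3];print("cam",C)
for a in range(-35,36,5):
    s,c=8*np.sin(np.radians(a)),8*np.cos(np.radians(a))
    print(a,proj("",[P[0]+s,P[1],92+c],m)[0].round(1))
# silhouette check
print([onz("",(318.6,155+v/5),92,m)[0].round(1) for v in(303,415)])
```

```text
axis at hole [ 564.12791408 -150.47916661]
[array([ 565.37703773, -161.99229329]), array([ 562.61982616, -136.57982636])]
cam [ 510.0910478  -154.41310879  342.62923646]
-35 [319.2 222.3]
-30 [319.1 223.3]
-25 [319.  224.2]
-20 [318.9 225.2]
-15 [318.8 226.2]
-10 [318.7 227.3]
-5 [318.6 228.3]
0 [318.5 229.3]
5 [318.4 230.2]
10 [318.3 231.2]
15 [318.2 232.1]
20 [318.1 233. ]
25 [318.  233.8]
30 [317.9 234.6]
35 [317.8 235.3]
[np.float64(556.2), np.float64(572.2)]
```

Run:
```python
from h import *
mt=env.camera_model("top");ms=env.camera_model("side");mw=np.load("m_w1.npy",allow_pickle=True).item()
t=tri([(mt,(222.5,256)),(ms,(342.5,324.5)),(mw,(568,173))]);print("coil",t.x.round(1),t.fun.round(1))
```

```text
coil [473.7 169.8  84.7] [-0.5 -0.9  0.5 -0.1 -0.2 -0.1]
```

```bash
python3 -m jog '{"jaw":[30,30,30,30,30,30,30,30,30,30],"slide":[[0.2,1,0],[0.2,1,0],[0.2,1,0],[0.2,1,0],[0.2,1,0],[0.2,1,0],[0.2,1,0],[0.2,1,0],[0.2,1,0],[0.2,1,0]],"spin":[0,0,0,0,0,0,0,0,0,0]}' 40
python3 - <<'E'
from h import *
np.save("m_w3.npy",env.camera_model("wrist"),allow_pickle=True)
im=env.grab_frame("wrist")[:,:,::-1]
mw=env.camera_model("wrist")
cv2.imwrite("pics/w3.png",im);c=proj("",[473,170,80],mw)[0].astype(int);print(c)
x=max(0,min(480,c[0]-80));y=max(0,min(360,c[1]-60));print(x,y)
cv2.imwrite("pics/w3c.png",crop(im,x,y,160,120,5))
E
```

```text
time_s: 7.5
ee_pos: [486.1, 147.0, 172.0]
ee_rot: [-180.0, -0.0, -173.7]
force: [0.7, 0.6, 0.3]
gripper_width: 30.1
gripper_force: 0.0
[348 231]
268 171
```

View pics/w3c.png

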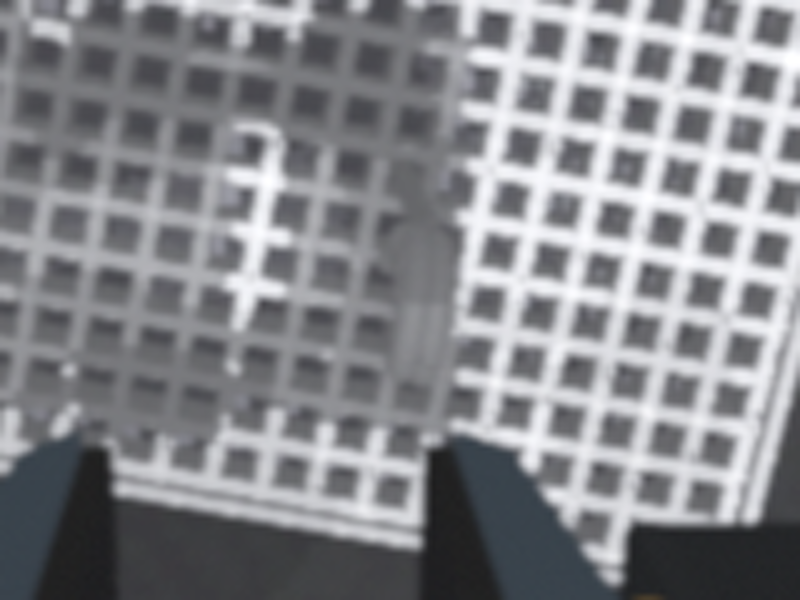

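The crop shows the clip's coil at about (423,300), 65 px thick and in line with the tool's x axis. The jaws already close across its flat sides, so no spin is needed.

Run:
```python
from h import *
m=np.load("m_w3.npy",allow_pickle=True).item()
s=env.state();a=np.radians(s["ee_rot"][2]);tx=np.array([np.cos(a),np.sin(a)]);ty=np.array([np.sin(a),-np.cos(a)])
for v in(240,300,370):
  for z in(80,85):
    P=onz("",(268+423/5,171+v/5),z,m);d=P-s["ee_pos"][:2];print(v,z,P.round(1),"tool dx dy",(d@tx).round(1),(d@ty).round(1))
```

```text
240 80 [465.  168.1] tool dx dy 17.7 19.5
240 85 [464.1 167.5] tool dx dy 18.6 19.1
300 80 [474.  169.3] tool dx dy 8.6 19.7
300 85 [472.9 168.7] tool dx dy 9.7 19.2
370 80 [484.7 170.7] tool dx dy -2.2 19.9
370 85 [483.4 170.1] tool dx dy -0.8 19.5
```

```bash
python3 -m jog '{"jaw":[30,30,30,30,30,30,30],"slide":[[0.3,0.65,0],[0,0,0.9],[0,0,0.9],[0,0,0.9],[0,0,0.5],[0,0,0.25],[0,0,0]],"spin":[0,0,0,0,0,0,0]}'; python3 -m jog '{"jaw":[6,6,6,6,6,6],"slide":[[0,0,0],[0,0,0],[0,0,0],[0,0,0],[0,0,0],[0,0,0]],"spin":[0,0,0,0,0,0]}' 40
```

```text
time_s: 8.25
ee_pos: [475.5, 163.9, 67.8]
ee_rot: [-180.0, -0.1, -173.7]
force: [-0.1, -0.8, 0.4]
gripper_width: 30.2
gripper_force: 0.0
time_s: 8.85
ee_pos: [476.8, 165.7, 69.4]
ee_rot: [179.8, 0.1, -173.9]
force: [-1.6, 6.6, 2.0]
gripper_width: 9.2
gripper_force: 40.0
```

```bash
python3 -m jog '{"jaw":[4,4,4,4,4,4,4,4,4],"slide":[[0,0.07,0],[0,0,-0.2],[0,0,-0.4],[0,0,-0.6],[0,0,-0.8],[0,0,-0.8],[0,0,-0.8],[0,0,0],[0,0,0]],"spin":[0,0,0,0,0,0,0,0,0]}' 60
python3 - <<'E'
from h import *
np.save("m_w4.npy",env.camera_model("wrist"),allow_pickle=True)
a=env.grab_frame("wrist")[:,:,::-1];b=env.grab_frame("side")[:,:,::-1];c=env.grab_frame("top")[:,:,::-1]
for n,i in zip("wst",(a,b,c)): cv2.imwrite(f"pics/{n}4.png",i)
s=env.state();tcp=s["ee_pos"];print(tcp,s["gripper_width"])
q=tcp+[0,0,-20];out=[]
for n,i in(("wrist",a),("side",b),("top",c)):
    u=proj(n,q)[0].astype(int);x=max(0,min(560,u[0]-40));y=max(0,min(420,u[1]-30));print(n,x,y);out.append(crop(i,x,y,80,60,5))
out.append(out[0]*0)
cv2.imwrite("pics/g4.png",np.vstack([np.hstack(out[:2]),np.hstack(out[2:])]))
E
```

```text
time_s: 9.75
ee_pos: [476.0, 165.5, 176.6]
ee_rot: [-180.0, 0.0, -173.7]
force: [-0.3, -0.1, -1.0]
gripper_width: 9.2
gripper_force: 60.0
[475.22110591 165.49817709 175.19777815] 9.361959094413276
wrist 281 246
side 304 264
top 176 221
```

View pics/g4.png

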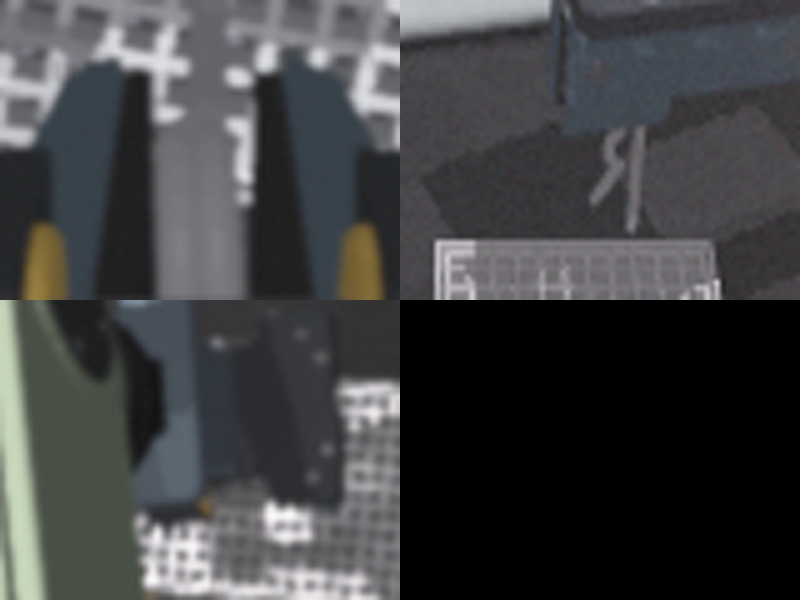

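The side crop shows the leg tip at crop (631,232), about (350.2,310.4) in the picture, with the bow's bent end on the +x side. In the wrist crop the leg runs up past the top edge, so I'll crop around its expected tip.

Run:
```python
from h import *
m=np.load("m_w4.npy",allow_pickle=True).item();ms=env.camera_model("side")
for y in(163.5,165.5,167.5):
    r=least_squares(lambda p:proj("",[p[0],y,p[1]],ms)[0]-(350.2,310.4),[465,117]);print(y,r.x.round(1),"up leg",least_squares(lambda p:proj("",[p[0],y,p[1]],ms)[0]-(352,290),[465,117]).x.round(1))
u=proj("",[465.5,165.5,117],m)[0];print(u)
im=cv2.imread("pics/w4.png");x,y=int(u[0])-50,int(u[1])-38;print(x,y)
cv2.imwrite("pics/w4c.png",crop(im,x,y,100,75,8))
```

```text
163.5 [461.4 113.2] up leg [461.8 162.8]
165.5 [461.9 115.2] up leg [462.2 164.7]
167.5 [462.4 117.3] up leg [462.7 166.6]
[322.81601561 240.70753612]
272 202
```

View pics/w4c.png

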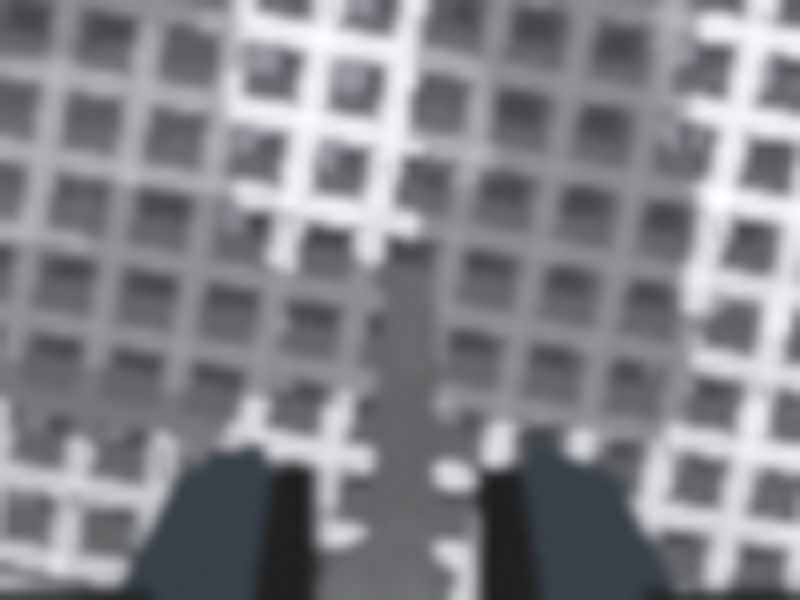

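Run:
```python
from h import *
m=np.load("m_w4.npy",allow_pickle=True).item();mt=env.camera_model("side")
for z in(114,116,118):
  P=onz("",(323.2,237),z,m);print(z,P.round(1),proj("",[*P,z],mt)[0].round(1))
# leg direction in wrist: at leg px lower in picture
tcp=np.array([475.2,165.5,175.2]);print("TCP px",proj("",tcp,m)[0])
s=env.state();print(s["ee_pos"],s["ee_rot"])
```

```text
114 [463.7 165.6] [349.1 311. ]
116 [463.2 165.5] [349.5 310.1]
118 [462.7 165.4] [349.8 309.3]
TCP px [321.17452498 287.75151102]
[475.22110591 165.49817709 175.19777815] [-1.79951939e+02 -1.52375646e-01 -1.73733557e+02]
```

```bash
python3 -m jog '{"jaw":[4,4,4,4,4,4,4,4,4,4],"slide":[[0,0,-0.7],[0,0,-0.7],[-0.19,-0.98,0],[-0.19,-0.98,0],[-0.19,-0.98,0],[-0.19,-0.98,0],[-0.19,-0.98,0],[-0.19,-0.98,0],[-0.19,-0.98,0],[-0.19,-0.98,0]],"spin":[0,0,0,0,0,0,0,0,0,0]}' 60; python3 -m jog '{"jaw":[4,4,4,4,4,4,4],"slide":[[-0.19,-0.98,0],[-0.19,-0.98,0],[-0.18,-0.98,0],[0,0,0.6],[0,0,0.6],[0,0,0.2],[0,0,0]],"spin":[0,0,0,0,0,0,0]}'
python3 - <<'E'
from h import *
np.save("m_w5.npy",env.camera_model("wrist"),allow_pickle=True)
im=env.grab_frame("wrist")[:,:,::-1];mw=np.load("m_w5.npy",allow_pickle=True).item();s=env.state();print(s["ee_pos"],s["ee_rot"])
cv2.imwrite("pics/w5.png",im);sd=env.grab_frame("side")[:,:,::-1];cv2.imwrite("pics/s5.png",sd)
p=s["ee_pos"]+[-11.9,0,-59.5];u=proj("",p,mw)[0];v=proj("side",p)[0];print(p,u,v)
x,y=int(u[0])-25,int(u[1])-38;x2,y2=int(v[0])-25,int(v[1])-38;print(x,y,x2,y2)
cv2.imwrite("pics/g5.png",np.hstack([crop(im,x,y,50,75,8),crop(sd,x2,y2,50,75,8)]))
E
```

```text
time_s: 10.9
ee_pos: [546.7, -64.1, 217.1]
ee_rot: [180.0, -0.1, -173.7]
force: [0.4, 0.0, -0.8]
gripper_width: 8.9
gripper_force: 60.0
time_s: 11.6
ee_pos: [572.4, -148.4, 174.6]
ee_rot: [179.9, -0.2, -173.7]
force: [0.1, 0.3, 0.1]
gripper_width: 9.3
gripper_force: 60.0
[ 573.18055358 -148.48117861  175.8474904 ] [ 1.79969311e+02 -8.00487995e-02 -1.73717473e+02]
[ 561.28055358 -148.48117861  116.3474904 ] [322.59941572 240.53288385] [286.0355325  214.83791342]
297 202 261 176
```

View pics/g5.png

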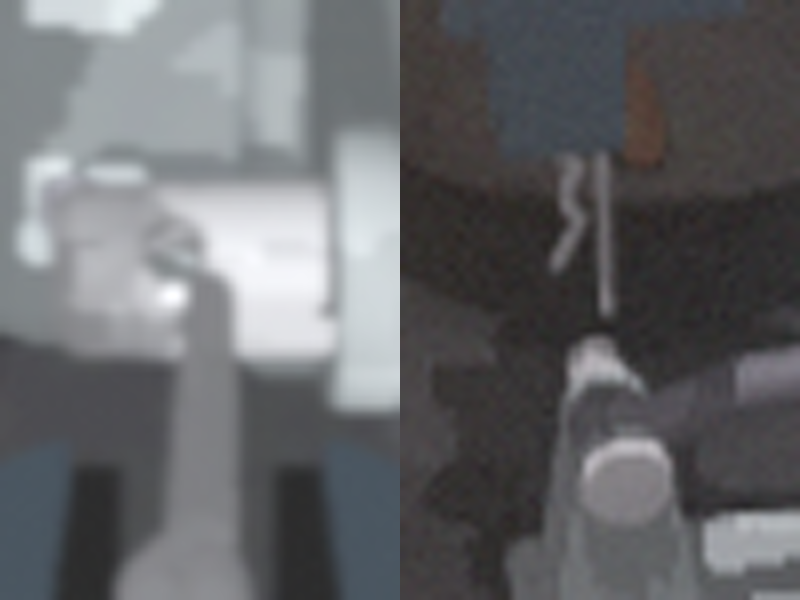

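The wrist crop shows the hole mouth at crop (173,245) and the leg tip just short of it at (210,272). In the side crop the leg hangs upright over the pin with the bow on the +x side. Next I'll work out the remaining offset in tool axes.

Run:
```python
from h import *
m=np.load("m_w5.npy",allow_pickle=True).item()
s=env.state();a=np.radians(s["ee_rot"][2]);tx=np.array([np.cos(a),np.sin(a)]);ty=np.array([np.sin(a),-np.cos(a)])
A=onz("",(297+173/8,202+265/8),92,m);print("axis",A)
px=np.array([np.cos(np.radians(6.2)),np.sin(np.radians(6.2))])
for al in(-32,-28,-24,-20,-15,-10):
  r=np.radians(al);print(al,proj("",[*(A+px*8*np.sin(r)),92+8*np.cos(r)],m)[0].round(1))
M=onz("",(318.6,232.6),99.2,m)
for z in(115,117):
  T=onz("",(323.3,238.5),z,m);d=M-T;print("mouth",M,"tip",T,"dx dy mm",d@tx,d@ty, (A-T)@tx)
print(s["ee_pos"])
```

```text
axis [ 563.71586642 -150.95131882]
-32 [318.6 231.5]
-28 [318.6 232.2]
-24 [318.6 233. ]
-20 [318.6 233.8]
-15 [318.6 234.8]
-10 [318.6 235.8]
mouth [ 560.21502709 -151.31001887] tip [ 560.20263088 -148.13087369] dx dy mm 0.33571579951237895 -3.161394104799111 -3.1833505922694725
mouth [ 560.21502709 -151.31001887] tip [ 559.71281374 -148.20024148] dx dy mm -0.15875135617838654 -3.1460660667407767 -3.677817747960238
[ 573.65643397 -148.56122829  176.67483352]
```

```bash
python3 -m jog '{"jaw":[4,4,4,4,4],"slide":[[0,-0.1,0],[0,0,0.2],[0,0,0.15],[0,0,0.05],[0,0,0]],"spin":[0,0,0,0,0]}';python3 -m jog '{"jaw":[4,4,4,4],"slide":[[0,0,0.05],[0,0,0.05],[0,0,0],[0,0,0]],"spin":[0,0,0,0]}'
```

```text
time_s: 12.2
ee_pos: [573.5, -151.5, 164.0]
ee_rot: [180.0, -0.0, -173.7]
force: [-0.6, 0.3, 0.0]
gripper_width: 9.1
gripper_force: 60.0
time_s: 12.6
ee_pos: [573.8, -151.6, 161.4]
ee_rot: [180.0, 0.0, -173.7]
force: [0.8, 0.1, -1.1]
gripper_width: 9.0
gripper_force: 60.0
```

```bash
python3 -m jog '{"jaw":[4,4,4],"slide":[[0,0,0.05],[0,0,0],[0,0,0]],"spin":[0,0,0]}';python3 -m jog '{"jaw":[4,4,4],"slide":[[0,0,0.05],[0,0,0],[0,0,0]],"spin":[0,0,0]}'
```

```text
time_s: 12.9
ee_pos: [573.7, -151.6, 159.9]
ee_rot: [180.0, -0.0, -173.7]
force: [0.2, 0.3, -1.1]
gripper_width: 9.2
gripper_force: 60.0
time_s: 13.2
ee_pos: [573.7, -151.6, 158.4]
ee_rot: [180.0, -0.0, -173.7]
force: [0.2, -0.0, 0.0]
gripper_width: 9.0
gripper_force: 60.0
```

```bash
python3 -m jog '{"jaw":[4,4,4],"slide":[[0,0,0.05],[0,0,0],[0,0,0]],"spin":[0,0,0]}';python3 -m jog '{"jaw":[4,4,4],"slide":[[0,0,0.03],[0,0,0],[0,0,0]],"spin":[0,0,0]}'
```

```text
time_s: 13.5
ee_pos: [573.7, -151.6, 156.9]
ee_rot: [180.0, -0.0, -173.7]
force: [-0.1, -0.1, -0.4]
gripper_width: 9.2
gripper_force: 60.0
time_s: 13.8
ee_pos: [573.7, -151.6, 156.0]
ee_rot: [180.0, -0.0, -173.7]
force: [-0.2, -0.6, -0.3]
gripper_width: 9.2
gripper_force: 60.0
```

```bash
python3 -m jog '{"jaw":[4,4,4],"slide":[[0,0,0.04],[0,0,0],[0,0,0]],"spin":[0,0,0]}';python3 -m jog '{"jaw":[4,4,4],"slide":[[0,0,0.03],[0,0,0],[0,0,0]],"spin":[0,0,0]}'
```

```text
time_s: 14.1
ee_pos: [573.7, -151.6, 154.8]
ee_rot: [180.0, -0.0, -173.7]
force: [-0.0, 0.1, 0.2]
gripper_width: 8.9
gripper_force: 60.0
time_s: 14.4
ee_pos: [573.7, -151.7, 153.9]
ee_rot: [180.0, 0.0, -173.7]
force: [0.7, -0.8, -1.4]
gripper_width: 9.4
gripper_force: 60.0
```

```bash
python3 -m jog '{"jaw":[4,4,4],"slide":[[-0.04,0,0],[0,0,0],[0,0,0]],"spin":[0,0,0]}';python3 -m jog '{"jaw":[4,4,4],"slide":[[-0.04,0,0.02],[0,0,0],[0,0,0]],"spin":[0,0,0]}'
```

```text
time_s: 14.7
ee_pos: [574.5, -151.5, 153.8]
ee_rot: [180.0, -0.1, -173.7]
force: [-1.2, 0.1, -0.3]
gripper_width: 9.1
gripper_force: 60.0
time_s: 15.0
ee_pos: [575.2, -151.3, 153.0]
ee_rot: [180.0, -0.1, -173.7]
force: [-4.4, -1.4, 0.1]
gripper_width: 9.1
gripper_force: 60.0
```

```bash
python3 -m jog '{"jaw":[4,4,4],"slide":[[-0.03,0,0.03],[0,0,0],[0,0,0]],"spin":[0,0,0]}';python3 -m jog '{"jaw":[4,4,4],"slide":[[-0.03,0,0.03],[0,0,0],[0,0,0]],"spin":[0,0,0]}'
```

```text
time_s: 15.3
ee_pos: [575.6, -151.4, 151.8]
ee_rot: [180.0, -0.2, -173.7]
force: [-5.0, -1.9, -0.5]
gripper_width: 9.4
gripper_force: 60.0
time_s: 15.6
ee_pos: [576.0, -151.4, 151.3]
ee_rot: [180.0, -0.3, -173.7]
force: [-7.5, -1.8, 2.9]
gripper_width: 9.2
gripper_force: 60.0
```

```bash
python3 -m jog '{"jaw":[4,4,4],"slide":[[0,0,0.05],[0,0,0],[0,0,0]],"spin":[0,0,0]}';python3 -m jog '{"jaw":[4,4,4],"slide":[[0,0,0.05],[0,0,0],[0,0,0]],"spin":[0,0,0]}'
```

```text
time_s: 15.9
ee_pos: [576.0, -151.4, 149.8]
ee_rot: [180.0, -0.3, -173.7]
force: [-6.3, -1.2, 2.3]
gripper_width: 9.1
gripper_force: 60.0
time_s: 16.2
ee_pos: [576.2, -151.4, 149.0]
ee_rot: [180.0, -0.2, -173.7]
force: [-8.2, -0.5, 4.9]
gripper_width: 9.1
gripper_force: 60.0
```

```bash
python3 -m jog '{"jaw":[4,4,4],"slide":[[-0.03,0,0.02],[0,0,0],[0,0,0]],"spin":[0,0,0]}';python3 -m jog '{"jaw":[4,4,4],"slide":[[0,0,0.05],[0,0,0],[0,0,0]],"spin":[0,0,0]}'
```

```text
time_s: 16.5
ee_pos: [576.7, -151.3, 148.4]
ee_rot: [180.0, -0.3, -173.7]
force: [-8.2, -0.6, 5.9]
gripper_width: 9.1
gripper_force: 60.0
time_s: 16.8
ee_pos: [576.9, -151.2, 146.7]
ee_rot: [180.0, -0.2, -173.7]
force: [-7.1, -0.1, 4.7]
gripper_width: 9.4
gripper_force: 60.0
```

```bash
python3 -m jog '{"jaw":[4,4,4,4],"slide":[[0,0,0.05],[0,0,0.05],[0,0,0],[0,0,0]],"spin":[0,0,0,0]}';python3 -m jog '{"jaw":[4,4,4,4],"slide":[[0,0,0.05],[0,0,0.05],[0,0,0],[0,0,0]],"spin":[0,0,0,0]}'
```

```text
time_s: 17.2
ee_pos: [577.3, -151.2, 143.6]
ee_rot: [180.0, -0.2, -173.7]
force: [-6.6, -0.3, 3.0]
gripper_width: 9.1
gripper_force: 60.0
time_s: 17.6
ee_pos: [577.3, -151.1, 140.3]
ee_rot: [180.0, -0.2, -173.7]
force: [-6.0, -0.8, 1.9]
gripper_width: 8.6
gripper_force: 60.0
```

```bash
python3 -m jog '{"jaw":[4,4,4,4,4],"slide":[[0.03,0,0.06],[0,0,0.06],[0,0,0.06],[0,0,0],[0,0,0]],"spin":[0,0,0,0,0]}';python3 -m jog '{"jaw":[4,4,4,4],"slide":[[0,0,0.06],[0,0,0.06],[0,0,0],[0,0,0]],"spin":[0,0,0,0]}'
```

```text
time_s: 18.1
ee_pos: [576.9, -151.1, 134.6]
ee_rot: [180.0, -0.1, -173.7]
force: [-4.3, -0.9, -0.3]
gripper_width: 9.1
gripper_force: 60.0
time_s: 18.5
ee_pos: [577.0, -151.1, 131.5]
ee_rot: [180.0, -0.1, -173.7]
force: [-5.4, -0.5, 1.8]
gripper_width: 9.1
gripper_force: 60.0
```

```bash
python3 -m jog '{"jaw":[4,4,4,4],"slide":[[0.04,0,0.05],[0,0,0.05],[0,0,0],[0,0,0]],"spin":[0,0,0,0]}';python3 -m jog '{"jaw":[4,4,4,4],"slide":[[0,0,0.05],[0,0,0.05],[0,0,0],[0,0,0]],"spin":[0,0,0,0]}'
```

```text
time_s: 18.9
ee_pos: [576.7, -151.2, 128.6]
ee_rot: [180.0, 0.0, -173.7]
force: [-4.9, 1.0, 4.1]
gripper_width: 9.3
gripper_force: 60.0
time_s: 19.3
ee_pos: [576.8, -151.2, 125.7]
ee_rot: [180.0, 0.0, -173.7]
force: [-5.7, 0.2, 4.6]
gripper_width: 9.0
gripper_force: 60.0
```

```bash
python3 -m jog '{"jaw":[4,4,4,4],"slide":[[0.03,0,0.05],[0,0,0.05],[0,0,0],[0,0,0]],"spin":[0,0,0,0]}';python3 -m jog '{"jaw":[4,4,4,4],"slide":[[0,0,0.05],[0,0,0.05],[0,0,0],[0,0,0]],"spin":[0,0,0,0]}'
```

```text
time_s: 19.7
ee_pos: [577.0, -151.2, 123.6]
ee_rot: [-180.0, 0.2, -173.8]
force: [-3.4, 1.8, 8.1]
gripper_width: 9.0
gripper_force: 60.0
time_s: 20.1
ee_pos: [577.4, -151.1, 121.1]
ee_rot: [-180.0, 0.2, -173.8]
force: [-4.3, 1.9, 10.1]
gripper_width: 8.6
gripper_force: 60.0
```

```bash
python3 -m jog '{"jaw":[4,4,4,4],"slide":[[0,0,0.05],[0,0,0.05],[0,0,0],[0,0,0]],"spin":[0,0,0,0]}';python3 -m jog '{"jaw":[4,4,4,4],"slide":[[0,0,0.05],[0,0,0],[0,0,0],[0,0,0]],"spin":[0,0,0,0]}'
```

```text
time_s: 20.5
ee_pos: [577.1, -151.1, 117.0]
ee_rot: [180.0, 0.2, -173.8]
force: [-1.9, 1.3, 5.1]
gripper_width: 9.0
gripper_force: 60.0
time_s: 20.9
ee_pos: [576.7, -151.1, 114.6]
ee_rot: [180.0, 0.1, -173.8]
force: [0.6, 2.8, 0.4]
gripper_width: 8.7
gripper_force: 60.0
```

```bash
python3 -m jog '{"jaw":[4,4,4],"slide":[[0,0,0.04],[0,0,0],[0,0,0]],"spin":[0,0,0]}';python3 -m jog '{"jaw":[4,4,4],"slide":[[0,0,0.04],[0,0,0],[0,0,0]],"spin":[0,0,0]}'
```

```text
time_s: 21.2
ee_pos: [576.6, -151.2, 113.8]
ee_rot: [180.0, 0.1, -173.7]
force: [1.7, 4.1, 1.0]
gripper_width: 9.1
gripper_force: 60.0
time_s: 21.5
ee_pos: [576.3, -151.2, 112.5]
ee_rot: [180.0, 0.1, -173.7]
force: [2.8, 4.6, 1.9]
gripper_width: 8.8
gripper_force: 60.0
```

```bash
python3 -m jog '{"jaw":[4,4,4],"slide":[[0.02,0.02,0.03],[0,0,0],[0,0,0]],"spin":[0,0,0]}';python3 -m jog '{"jaw":[4,4,4],"slide":[[0,0,0.03],[0,0,0],[0,0,0]],"spin":[0,0,0]}'
```

```text
time_s: 21.8
ee_pos: [575.1, -151.2, 111.4]
ee_rot: [-180.0, -0.0, -173.7]
force: [2.7, 1.8, 0.9]
gripper_width: 9.6
gripper_force: 60.0
time_s: 22.1
ee_pos: [575.0, -151.1, 110.6]
ee_rot: [-180.0, -0.0, -173.7]
force: [1.4, 1.8, 0.8]
gripper_width: 8.9
gripper_force: 60.0
```

```bash
python3 -m jog '{"jaw":[4,4,4],"slide":[[0,0,0.03],[0,0,0],[0,0,0]],"spin":[0,0,0]}';python3 -m jog '{"jaw":[4,4,4],"slide":[[0,0,0.03],[0,0,0],[0,0,0]],"spin":[0,0,0]}'
```

```text
time_s: 22.4
ee_pos: [575.2, -151.1, 110.1]
ee_rot: [-180.0, 0.0, -173.7]
force: [1.8, 0.6, 2.4]
gripper_width: 9.3
gripper_force: 60.0
time_s: 22.7
ee_pos: [575.6, -151.1, 109.3]
ee_rot: [-180.0, 0.1, -173.7]
force: [2.4, 1.8, 4.9]
gripper_width: 9.5
gripper_force: 60.0
```

```bash
python3 -m jog '{"jaw":[13,13,13,13],"slide":[[0,0,-0.02],[0,0,0],[0,0,0],[0,0,0]],"spin":[0,0,0,0]}' 20; python3 -m jog '{"jaw":[13,13,13,13,13,13,13],"slide":[[0,0,-0.1],[0,0,-0.3],[0,0,-0.5],[0,0,-0.8],[0,0,-0.8],[0,0,0],[0,0,0]],"spin":[0,0,0,0,0,0,0]}'
python3 - <<'E'
from h import *
m=env.camera_model("wrist");im=env.grab_frame("wrist")[:,:,::-1];sd=env.grab_frame("side")[:,:,::-1]
cv2.imwrite("pics/w6.png",im);cv2.imwrite("pics/s6.png",sd);np.save("m_w6.npy",m,allow_pickle=True)
A=[563.7,-151,92]
for n,mm in(("w",m),("s",env.camera_model("side"))):
    print(n,[proj("",np.array(A)+[dx,0,dz],mm)[0].round(1).tolist() for dx,dz in((0,0),(0,-40.5),(9.75,30),(9.75,42))])
u=proj("",A,m)[0];v=proj("side",A)[0]
x,y=int(u[0])-25,int(u[1])-38;x2,y2=int(v[0])-25,int(v[1])-45;print(x,y,x2,y2)
cv2.imwrite("pics/g6.png",np.hstack([crop(im,x,y,50,75,8),crop(sd,x2,y2,50,75,8)]))
E
```

```text
time_s: 23.1
ee_pos: [574.6, -150.9, 109.0]
ee_rot: [180.0, -0.1, -173.7]
force: [-0.2, 0.3, 0.4]
gripper_width: 13.4
gripper_force: 0.0
time_s: 23.8
ee_pos: [575.2, -150.9, 185.1]
ee_rot: [-180.0, 0.1, -173.7]
force: [1.1, 0.3, -0.7]
gripper_width: 13.3
gripper_force: 0.0
w [[322.6, 228.0], [322.4, 217.7], [321.2, 251.8], [321.2, 257.1]]
s [[285.1, 222.9], [285.4, 236.8], [280.7, 212.4], [280.6, 208.0]]
297 190 260 177
```

View pics/g6.png

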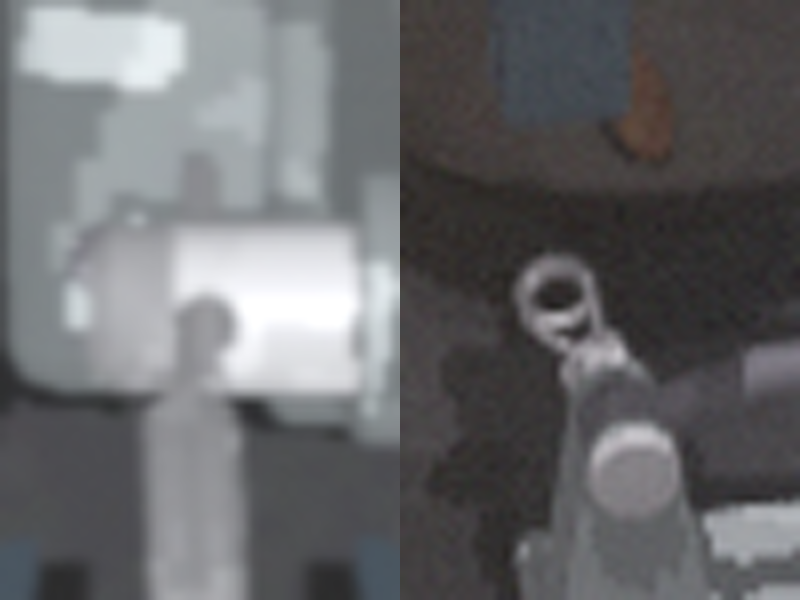

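The wrist crop shows the leg entering the hole and coming out under the pin at (200,170). The side crop shows the coil at (555,300), close to the seated spot. I'll check its seat depth against the head as a reference.

Run:
```python
from h import *
ms=env.camera_model("side");m=np.load("m_w6.npy",allow_pickle=True).item()
print("head pred",proj("",[557.5,-94.3,92],ms)[0],"meas",260+235/8,177+470/8)
A=np.array([563.7,-151,92])
for sk in(0,4,-4,-8):
  print(sk,"coil s",proj("",A+[9.75,1,30+sk],ms)[0].round(1),"tip w",proj("",A+[-2,0,-40.5+sk],m)[0].round(1),"coil near/top w",proj("",A+[9.75-12,0,30+sk],m)[0].round(1))
print("tip w meas",297+200/8,190+152/8,"coil near edge",297+195/8,190+400/8)
sd=cv2.cvtColor(cv2.imread("pics/s6.png"),cv2.COLOR_BGR2GRAY);c=sd[205:226,272:290];print(c)
```

```text
head pred [289.0032114  236.99969301] meas 289.375 235.75
0 coil s [280.7 212.6] tip w [322.7 215.4] coil near/top w [323.1 234.5]
4 coil s [280.7 211.2] tip w [322.7 216.3] coil near/top w [323.2 236. ]
-4 coil s [280.7 214.1] tip w [322.7 214.6] coil near/top w [323.1 233.1]
-8 coil s [280.8 215.5] tip w [322.6 213.8] coil near/top w [323.1 231.8]
tip w meas 322.0 209.0 coil near edge 321.375 240.0
[[ 48  43  45  45  49  46  45  46  40  40  40  37  41  44  46  43  41  45]
 [ 48  46  50  47  47  47  48  44  44  41  42  44  45  45  42  45  45  46]
 [ 40  48  47  43  49  46  51  47  44  43  45  43  46  50  43  44  41  47]
 [ 44  48  51  46  44  44  67  59  62  56  48  43  41  41  44  46  41  47]
 [ 44  52  43  49  68  93 108 106  98  93  72  51  47  49  44  40  41  46]
 [ 49  47  52  69 108 122 125 118 111 107  99  75  51  45  42  47  47  48]
 [ 41  38  53 104 148 126 102  93  89  89 106 123  66  50  49  44  44  44]
 [ 49  42  77 117 142 102  63  49  51  59  89 127  76  43  49  49  47  45]
 [ 45  47  88 113 107  59  48  46  45  48  64 118  89  52  45  42  44  44]
 [ 44  47  82 110  83
[... 179 characters left out ...]
128  71  48  46  40  48]
 [ 50  43  48  84 112 149 152 159 153 127  81  68 121  85  50  43  47  43]
 [ 58  48  46  57  88 125 133  99  67  58  47  69 116 113 107  73  45  48]
 [ 60  47  49  51  48  87 121 124 136  85  83 121 120 130 145 111  56  46]
 [ 54  51  50  54  53  53  69 106 135 129 147 157 160 157 161 167  80  52]
 [ 54  57  54  53  56  53  55  60  84 137 143 166 179 170 180 188 120  61]
 [ 53  53  56  50  55  56  56  52 104 128 116 161 158 139 152 151 124 118]
 [ 58  54  56  54  57  56  53  54 125 126 117 136 123 103  95  89 107 123]
 [ 54  53  55  56  53  54  55  54 108 124 106 107  97  87  82  78  88  94]
 [ 54  51  56  56  51  57  53  55  74 110 100  94  82  69  76  76  83  80]]
```

```bash
python3 -c "
from workcell import env
print(env.job_done())"
```

```text
the job is handed in; nothing more can be done
None
```

I pushed the pivot pin home, pressed the hair pin's leg down through the cross hole until the push force showed the bow passing over the pin, let go, and handed the job in at about 24 s; no verdict came back.

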